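# Two-button reset of a tripped lamp tester

## Task

The blue lamp tester on the bench has tripped and its window shows red. With the gripper spread, put one fingertip on each of its two yellow reset buttons, press both fully down together and keep them down until the window has turned completely green (a few seconds), then let both buttons come up again. Do not press the red stop button, and do not pick up or shift the shade, bulb, plug or screwdriver lying around.

Things in the scene. Friction and masses are not known exactly. Their poses are not given: they have to be found in the camera images.
- tester: Lamp tester, fixed to the bench: blue box 200 mm (x) by 250 mm (y) by 70 mm high, grey top plate. Origin: centre of its underside, on the bench; x points away from the robot at yaw 0 (yaw varies up to 26 degrees either way), z up. On top: yellow buttons at x = -40 mm, y = +32 and -32 mm; guard rib between them; window and stop button beyond at x = +55 mm. Nothing on it stands higher than the rib.
- rib_top (a point): Centre of the top of the black guard rib midway between the yellow buttons, 98 mm above the bench, 10 mm higher than the buttons. The rib is 14 mm thick (tester's y) and 44 mm long (x), so the buttons can only be pressed together with the fingers spread either side of it.
- btn_left_top (a point): Centre of the top face of the left (+y) yellow reset button, a flat round cap 30 mm in diameter; 88 mm above the bench when up and it moves down with the button. The two buttons stand 64 mm apart, centre to centre, along the tester's y axis, the line between them level.
- btn_right_top (a point): Centre of the top face of the right (-y) yellow reset button, same as the left one.
- btn_left (a joint): Depth of the left reset button in m: 0 up, 0.008 fully down (cap then 80 mm above the bench, 4 mm proud of its collar). A spring pushes it up: about 2 N to start it, 6 N to hold it fully down. Counts as down from 0.005. Let go after the full hold, the pair takes about 1 s to rise.
- btn_right (a joint): Depth of the right reset button in m, same as the left one.
- shutter (a joint): Travel in m of the green shutter in the window: 0 to 0.006 at the start (window red), 0.042 all green. It slides to the tester's +y only while both buttons are down together (6 mm or deeper for all of it), in about 3 s; if a button comes up too early, the timer runs back and must start again. Once there it stays. It lies under a cover and cannot be touched.
- window (a point): Centre of the clear pane (40 by 30 mm) over the red or green field, 82 mm above the bench, at x = +55 mm, y = +21 mm of the tester. Its black frame is 42 mm (x) by 93 mm (y), the other half a black hood.
- stop (a joint): Depth of the red stop button in m (0 up, 0.005 down), a 20 mm cap at x = +55 mm, y = -85 mm of the tester, whose top stands 85 mm above the bench; not to be pressed.
- shade: Loose white metal lampshade standing on its rim, 160 mm in diameter below, 142 mm high, beside the tester (which side varies). Origin: centre of its underside. To be left alone.
- bulb: Loose lamp bulb upright in a white ceramic holder, 60 mm in diameter, 106 mm high, beside the tester (which side varies). Origin: centre of its underside. To be left alone.
- plug: Loose red and grey industrial plug lying along its x, 95 mm long, 48 mm thick, near the tester. Origin: middle of its underside. To be left alone.
- driver: Loose screwdriver 180 mm long lying on the bench beyond the tester. Origin on the bench under it. To be left alone.

How it is judged:
By the outcome, as a careful person would: the job done as asked, in the order asked, and still so for the second after the job is handed in, with the robot touching nothing.
It also fails if it takes over 42 s, if anything falls off the work surface, if the arm or the gripper's body presses on something with over 40 N, if the wrist force passes 120 N, or if a joint passes its speed limit or range.

## Robot

A 6-joint arm with a two-finger parallel gripper is mounted at the origin on the work surface. World frame = base frame: x ahead of the robot, y to its left, z up, the work surface at z = 0. Lengths are in m, angles in rad, forces in N, time in s.
With the tool pointing down it reaches from about 0.25 to 0.775 m from the base axis. Payload 4 kg.
Tool frame: the origin (TCP) lies midway between the tips of the shut fingers; the grasp point (between the pads) lies 19 mm behind it; z points along the fingers, y is the direction in which the jaws open and shut (so a half turn about z gives the same grasp; the last joint's range is limited). The gripper opens to 94 mm and grips with 3 to 60 N. Pads are 16 mm wide; open, the fingers measure 119 mm over their backs; the gripper's body (75 mm by 177 mm) begins 78 mm behind the grasp point.
Start: joints at [-1.376, 0.087, 1.371, -0, 1.684, -0.103], TCP at [0.161, -0.526, 0.168] pointing down, gripper open.
Joint ranges: [-3.1, 3.1], [-0.76, 2.03], [0.27, 2.55], [-1.08, 4.22], [0.17, 2.65], [-2.57, 2.57]. Speed limits (rad/s): [2.79, 2.79, 3.14, 3.14, 3.14, 3.14].

## Interface

Orientations are given as [roll, pitch, yaw] about the fixed x, y, z axes, in that order (R = Rz(yaw) Ry(pitch) Rx(roll)).
In Python, from bench import robot gives the robot as it stands.
- The arm moves only by the tool servo_tool, never from a script. Its argument "rows" is a list of rows, each a list of 2 entries, a list of its own where there are three numbers: the shift along the tool's x, y, z normalised to -1 to 1, where 1 is 0.08 m, then the turn about the tool's z normalised to -1 to 1, where 1 is pi/2 rad. A call has 1 to 12 rows; each row is the pose to reach, as a shift and turn from the pose commanded when the call began, along the tool's axes at that moment; what a row does not reach only later rows make up. A row lasts 1/12 s, in which the tool goes at most 41.7 mm and 7.16 degrees, less where a joint would pass 70% of its speed; a pose out of reach is approached as far as the arm can. A call with a number of a shift or a turn outside -1 to 1 is refused whole. A call with a gripper value outside its range is refused whole. "grip" is the closure, from -1 (fully open) to 1 (shut), set as the call begins (left out, the last holds). The fingers move at their own pace and stop on an object; the grip force is fixed at half the most. Time passes only in rows, so rows that repeat a pose let the fingers close. It gives the time, the measured TCP pose, the force and the opening at its end, in the units of the state.
- robot.get_obs(): the state, without advancing time (a new reading comes with each control period).
- robot.snapshot(name): name is "side" or "top" or "wrist"; returns a dict with "pixels" (400x640x3 uint8, red, green, blue), "camera_matrix" (3x3 intrinsics, pixels), "world_from_camera" (4x4, takes a point from camera to world coordinates). Camera axes: x right, y down, z forward; pixel columns grow to the right and rows downward; lengths in m; the calibration is good to about 2 mm. A picture is of the moment at which its call begins. There is no depth.
- robot.close_job(): hands the job in, once; it reports no verdict.
The state is a dict: "time": time; "joint_positions": joint angles; "qvel": joint speeds; "joint_torque": joint torques, N m; "tool_pos": TCP position; "ee_rot": TCP orientation; "wrist_force": force on the tool from outside, world axes, zero at the start; "wrist_torque": the same for the moment, N m; "width": finger opening in m.
Only numpy, scipy, OpenCV 4.12 (cv2) and the standard library are available. Lean on these libraries where they do the work, as an engineer would, in place of code of your own. Each camera call takes 0.05 s, during which the arm holds its last target.

## Working session

There is one attempt and no reset: what is moved stays moved. The work goes in short steps, Python scripts to look and compute and a tool call to move; the robot and the scene stay as the last step left them, time stands still between calls to the robot, and variables do not carry over. Pictures are saved under pics/ and viewed, and the job is handed in when it is done.

Besides the shell and the picture viewer there is one more tool, called as name(argument=value, ...) on one line, values as JSON. servo_tool: Moves the arm, as the interface text tells. Its arguments: {"type":"object","properties":{"rows":{"type":"array"},"grip":{"type":"number"}},"required":["rows"]}

```bash
mkdir -p pics; ls
cat > h.py <<'E'
import numpy as np, cv2
from bench import robot
def snap(n,f):
    s=robot.snapshot(n); cv2.imwrite('pics/'+f+'.png',cv2.cvtColor(s['pixels'],cv2.COLOR_RGB2BGR))
    np.savez('pics/'+f+'.npz',K=s['camera_matrix'],T=s['world_from_camera'],p=s['pixels']); return s
def ray(f,u,v):
    d=np.load('pics/'+f+'.npz'); T=d['T']; r=T[:3,:3]@np.linalg.solve(d['K'],[u,v,1.]); return T[:3,3],r/np.linalg.norm(r)
def atz(f,u,v,z):
    o,r=ray(f,u,v); return o+r*(z-o[2])/r[2]
def tri(obs):
    A=np.zeros((3,3));b=np.zeros(3);R=[ray(*o) for o in obs]
    for o,r in R:
        P=np.eye(3)-np.outer(r,r);A+=P;b+=P@o
    x=np.linalg.solve(A,b); return x,[np.linalg.norm((np.eye(3)-np.outer(r,r))@(x-o)) for o,r in R]
def proj(f,X):
    d=np.load('pics/'+f+'.npz');T=np.linalg.inv(d['T']);c=d['K']@(T[:3,:3]@X+T[:3,3]);return c[:2]/c[2]
def yellow(f):
    p=np.load('pics/'+f+'.npz')['p']; h=cv2.cvtColor(p,cv2.COLOR_RGB2HSV)
    m=cv2.inRange(h,(20,120,90),(35,255,255)); n,l,s,c=cv2.connectedComponentsWithStats(m)
    return [(s[i].tolist(),c[i].round(1).tolist()) for i in range(1,n) if s[i][4]>30]
E
python3 - <<'E'
from h import *
for n in ['side','top','wrist']:
    snap(n,n+'0'); print(n,yellow(n+'0'))
print(robot.get_obs())
E
```

```text
pics
side [([365, 219, 13, 12, 109], [371.5, 224.1]), ([346, 229, 13, 12, 125], [351.7, 233.9])]
top [([291, 253, 13, 13, 128], [296.7, 259.0]), ([317, 263, 13, 12, 128], [323.0, 268.5])]
wrist []
{'time': 0.15, 'joint_positions': array([-1.37609735e+00,  8.77659175e-02,  1.37185519e+00,  2.97603507e-06,
        1.68358666e+00, -1.03096391e-01]), 'qvel': array([ 0.00104246, -0.00280856, -0.00340319, -0.00101498,  0.00087156,
        0.00040681]), 'joint_torque': array([ 2.22870200e-03, -3.40643549e+01, -3.02792430e+01,  7.18930922e-02,
        3.04892112e-02, -1.12001769e-04]), 'tool_pos': array([ 0.16128606, -0.5253369 ,  0.16660999]), 'ee_rot': array([-3.13998642e+00, -1.69159612e-04,  2.97795569e-01]), 'wrist_force': array([0.59298569, 0.20905264, 0.40888567]), 'wrist_torque': array([ 0.0182492 ,  0.03943226, -0.06289111]), 'width': 0.09373755271011994}
```

View pics/side0.png

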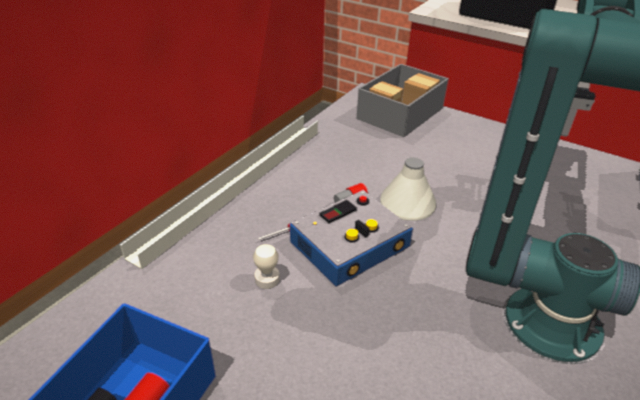

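View pics/top0.png

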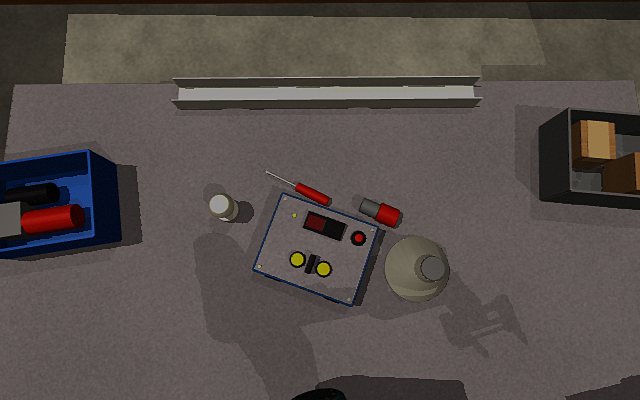

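Run:
```python
from h import *
a=tri([('side0',371.5,224.1),('top0',296.7,259)]);b=tri([('side0',351.7,233.9),('top0',323,268.5)])
c=tri([('side0',371.5,224.1),('top0',323,268.5)]);d=tri([('side0',351.7,233.9),('top0',296.7,259)])
print(a,b,c,d,sep='\n')
for n in ('side0','top0'): print(np.load('pics/%s.npz'%n)['T'].round(3))
for P in [(296.7,259),(323,268.5)]: print(atz('top0',*P,.087))
for P in [(371.5,224.1),(351.7,233.9)]: print(atz('side0',*P,.087))
```

```text
(array([0.46349855, 0.06700955, 0.12018599]), [np.float64(0.021537421889715292), np.float64(0.021537421889715285)])
(array([0.48402903, 0.02668087, 0.04144091]), [np.float64(0.023905564393032378), np.float64(0.02390556439303235)])
(array([0.46252671, 0.01662579, 0.08019423]), [np.float64(3.4696849662466023e-05), np.float64(3.469684966235471e-05)])
(array([0.48498296, 0.07707329, 0.08037013]), [np.float64(0.0002452759072225497), np.float64(0.0002452759072224699)])
[[-0.838 -0.353  0.416  0.052]
 [-0.545  0.518 -0.659  0.93 ]
 [ 0.017 -0.779 -0.627  0.921]
 [ 0.     0.     0.     1.   ]]
[[-0.011 -0.986  0.169  0.457]
 [-1.     0.009 -0.009  0.035]
 [ 0.007 -0.169 -0.986  0.96 ]
 [ 0.     0.     0.     1.   ]]
[0.48454815 0.07665754 0.087     ]
[0.46245031 0.01675641 0.087     ]
[0.45923731 0.02403346 0.087     ]
[0.48179761 0.08388904 0.087     ]
```

Pairing by lowest residual gives buttons about 64.5 mm apart and tester yaw about -20°. The triangulated height is 80 mm, low against the expected 88, so I'll refine with the wrist camera. Bulb is at top-view (223,207) and the shade at (418,268). I'll move up first, then across.

servo_tool(rows=[[[0, 0, -0.5], 0], [[0, 0, -1], 0], [[0, 0, -1], 0]], grip=-1)

```text
time: 0.4
tool_pos: [0.1619, -0.5284, 0.2556]
ee_rot: [3.129, 0.001, 0.298]
wrist_force: [-0.3, -0.2, 1.0]
width: 0.094
```

servo_tool(rows=[[[0.3, -0.3, 0], 0], [[0.65, -0.65, 0], 0], [[1, -1, 0], 0]])

```text
time: 0.65
tool_pos: [0.2145, -0.4251, 0.2469]
ee_rot: [-3.141, -0.0, 0.296]
wrist_force: [1.3, -0.2, 0.2]
width: 0.094
```

servo_tool(rows=[[[0.35, -0.35, 0], 0], [[0.7, -0.7, 0], 0], [[1, -1, 0], 0]])

```text
time: 0.9
tool_pos: [0.268, -0.3238, 0.2474]
ee_rot: [3.141, -0.001, 0.298]
wrist_force: [0.5, 0.1, 1.0]
width: 0.0941
```

servo_tool(rows=[[[0.35, -0.35, 0], 0], [[0.7, -0.7, 0], 0], [[1, -1, 0], 0]])

```text
time: 1.15
tool_pos: [0.321, -0.2238, 0.2475]
ee_rot: [3.141, -0.001, 0.298]
wrist_force: [1.0, 0.4, 0.1]
width: 0.094
```

servo_tool(rows=[[[0.35, -0.35, 0], 0], [[0.7, -0.7, 0], 0], [[1, -1, 0], 0]])

```text
time: 1.4
tool_pos: [0.374, -0.1238, 0.2476]
ee_rot: [3.141, -0.001, 0.299]
wrist_force: [1.1, 0.4, -0.8]
width: 0.094
```

servo_tool(rows=[[[0.35, -0.35, 0], 0.06], [[0.7, -0.7, 0], 0.13], [[1, -1, 0], 0.2], [[1, -1, 0], 0.27], [[1, -1, 0], 0.34], [[1, -1, 0], 0.417], [[1, -1, 0], 0.417], [[1, -1, 0], 0.417], [[1, -1, 0], 0.417]])

```text
time: 2.15
tool_pos: [0.4264, -0.0262, 0.2474]
ee_rot: [3.142, -0.0, -0.355]
wrist_force: [0.1, -1.0, -0.3]
width: 0.0937
```

Run:
```python
from h import *
s=snap('wrist','wrist1'); print(yellow('wrist1')); o=robot.get_obs(); print(o['time'],o['tool_pos'],o['ee_rot'],o['joint_positions']); print(s['world_from_camera'].round(3))
```

```text
[([175, 74, 8, 9, 58], [178.7, 77.4]), ([208, 151, 25, 26, 514], [219.8, 163.3]), ([262, 151, 26, 26, 523], [275.0, 163.5])]
2.2 [ 0.42633808 -0.02625     0.24741354] [ 3.14153551e+00 -1.14843248e-04 -3.55680920e-01] [-1.94322949e-01 -1.89836759e-01  1.47832942e+00 -7.79387846e-05
  1.85299582e+00  1.73213259e+00]
[[-0.347 -0.906 -0.241  0.497]
 [-0.938  0.335  0.088 -0.052]
 [ 0.001  0.257 -0.966  0.464]
 [ 0.     0.     0.     1.   ]]
```

View pics/wrist1.png

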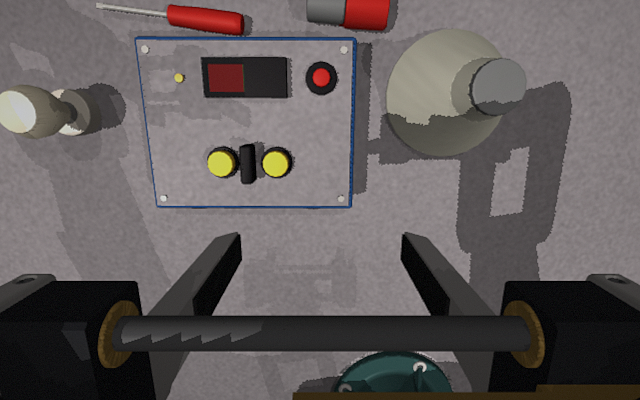

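Wrist view: caps at (220,163) and (275,163.5), rib at (248,163), red window at (226,78), stop button at (321,78). The jaw axis is already parallel to the button line.

Run:
```python
from h import *
L=[('wrist1',219.8,163.3),('top0',296.7,259),('side0',351.7,233.9)];R=[('wrist1',275,163.5),('top0',323,268.5),('side0',371.5,224.1)]
for S in (L,R):
    print(tri(S)); print('wt',tri(S[:2])[0],'w@.088',atz(*S[0],.088),'top',atz(*S[1],.088))
o=robot.get_obs()
print([proj('wrist1',o['tool_pos'])])
a=atz(*L[0],.088);b=atz(*R[0],.088);d=a-b;print(np.linalg.norm(d),np.arctan2(-d[0],d[1]));
m=(a+b)/2-o['tool_pos'];psi=o['ee_rot'][2];c,s=np.cos(psi),np.sin(psi)
print('tool shift/.08',np.array([m[0]*c+m[1]*s,m[0]*s-m[1]*c])/.08)
```

```text
(array([0.48550214, 0.07733542, 0.08054068]), [np.float64(0.0011799037284049953), np.float64(0.000834454822300722), np.float64(0.0003553068752785961)])
wt [0.48566355 0.07707992 0.08216056] w@.088 [0.4867762  0.07530385 0.088     ] top [0.48451626 0.07661022 0.088     ]
(array([0.46296714, 0.0167917 , 0.08015702]), [np.float64(0.0009398668595747874), np.float64(0.0005053226702666289), np.float64(0.00043514742532940807)])
wt [0.46315394 0.01690454 0.07988858] w@.088 [0.46450517 0.01573688 0.088     ] top [0.46244373 0.01677771 0.088     ]
[array([320.65732418, 226.33289948])]
0.06359420161507787 -0.35779024480925226
tool shift/.08 [ 0.26530291 -1.05558516]
```

Midpoint is about (0.475, 0.046) and the separation is 63.6 to 64.5 mm. Next I'll go above it and look again from there.

servo_tool(rows=[[[0.1, -0.35, 0], 0], [[0.2, -0.7, 0], 0], [[0.26, -1, 0], 0], [[0.26, -1, 0], 0], [[0.26, -1, 0.4], 0], [[0.26, -1, 0.8], 0], [[0.26, -1, 0.8], 0], [[0.26, -1, 0.8], 0], [[0.26, -1, 0.8], 0]])

```text
time: 2.95
tool_pos: [0.4746, 0.0411, 0.1855]
ee_rot: [-3.141, -0.003, -0.358]
wrist_force: [0.5, -0.3, 1.0]
width: 0.0941
```

Run:
```python
from h import *
s=snap('wrist','wrist2'); print(yellow('wrist2')); snap('side','side2');o=robot.get_obs(); print(o['time'],o['tool_pos'],o['ee_rot'],o['wrist_force']); print(s['world_from_camera'].round(3),s['camera_matrix'])
```

```text
[([233, 91, 10, 10, 79], [237.5, 95.3]), ([333, 179, 30, 31, 694], [347.5, 194.7]), ([269, 180, 30, 30, 696], [283.4, 194.6])]
3.05 [0.47559918 0.04117604 0.18674417] [-3.13994366 -0.00544986 -0.35757276] [0.85838584 0.8634962  0.41654802]
[[-0.349 -0.906 -0.238  0.544]
 [-0.937  0.338  0.089  0.015]
 [-0.     0.254 -0.967  0.402]
 [ 0.     0.     0.     1.   ]] [[327.23961976   0.         320.84067218]
 [  0.         327.23961976 202.1733942 ]
 [  0.           0.           1.        ]]
```

View pics/wrist2.png

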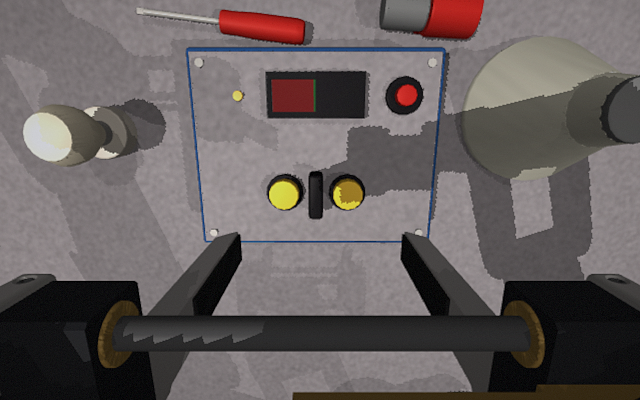

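View pics/side2.png

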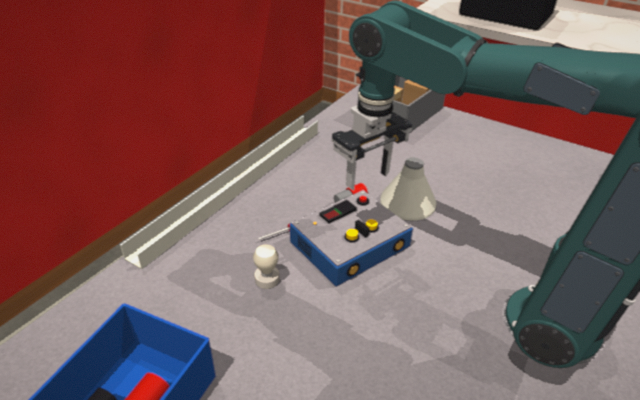

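Run:
```python
from h import *
L=[('wrist2',283.4,194.6),('wrist1',219.8,163.3),('top0',296.7,259),('side0',351.7,233.9)];R=[('wrist2',347.5,194.7),('wrist1',275,163.5),('top0',323,268.5),('side0',371.5,224.1)]
for S in (L,R):
    print(tri(S)[0],'ww',tri(S[:2]),'w2@.088',atz(*S[0],.088))
o=robot.get_obs(); a=atz(*L[0],.088);b=atz(*R[0],.088);d=a-b;print(np.linalg.norm(d),np.arctan2(-d[0],d[1]))
for mid in [(a+b)/2,(tri(L)[0]+tri(R)[0])/2]:
    m=mid-o['tool_pos'];psi=o['ee_rot'][2];c,s=np.cos(psi),np.sin(psi)
    print(mid,'tool shift/.08',np.array([m[0]*c+m[1]*s,m[0]*s-m[1]*c,-m[2]])/.08)
```

```text
[0.48556277 0.07727086 0.08043555] ww (array([0.4867016 , 0.07607079, 0.0857973 ]), [np.float64(2.4810208432582268e-05), np.float64(2.4810208432606262e-05)]) w2@.088 [0.48708536 0.07566335 0.088     ]
[0.46296159 0.01669038 0.08012583] ww (array([0.46417407, 0.01636635, 0.08485153]), [np.float64(8.46457410186976e-05), np.float64(8.464574101866409e-05)]) w2@.088 [0.46490564 0.01640821 0.088     ]
0.06327015308301635 -0.3581645229418914
[0.4759955  0.04603578 0.088     ] tool shift/.08 [-0.0166208  -0.05863834  1.23430207]
[0.47426218 0.04698062 0.08028069] tool shift/.08 [-0.04105059 -0.06211846  1.33079344]
```

servo_tool(rows=[[[0, 0, 0], 0], [[0, 0, 0], 0], [[0, 0, 0], 0], [[0, 0, 0], 0], [[0, 0, 0], 0], [[0, 0, 0], 0], [[0, 0, 0], 0], [[0, 0, 0], 0]], grip=-0.1)

```text
time: 3.72
tool_pos: [0.4738, 0.0417, 0.1834]
ee_rot: [3.141, 0.0, -0.357]
wrist_force: [-0.1, -0.1, -0.7]
width: 0.0518
```

servo_tool(rows=[[[0, -0.06, 0.2], 0], [[0, -0.06, 0.4], 0], [[0, -0.06, 0.6], 0], [[0, -0.06, 0.75], 0], [[0, -0.06, 0.85], 0], [[0, -0.06, 0.85], 0], [[0, -0.06, 0.85], 0], [[0, -0.06, 0.85], 0]])

```text
time: 4.38
tool_pos: [0.4762, 0.0461, 0.1164]
ee_rot: [-3.141, -0.002, -0.357]
wrist_force: [-0.3, 0.3, 0.2]
width: 0.0517
```

Run:
```python
from h import *
s=snap('wrist','wrist3'); print(yellow('wrist3')); s=snap('side','side3');cv2.imwrite('pics/side3c.png',cv2.resize(cv2.cvtColor(s['pixels'][160:300,270:450],cv2.COLOR_RGB2BGR),None,fx=4,fy=4));o=robot.get_obs(); print(o['time'],o['tool_pos'],o['ee_rot'],o['wrist_force'],o['width'])
```

```text
[([215, 83, 14, 14, 119], [221.9, 88.9]), ([262, 195, 37, 38, 1126], [280.4, 213.5]), ([343, 195, 37, 38, 1104], [360.9, 213.6])]
4.4833 [0.47638283 0.04606524 0.11667548] [-3.14092805e+00 -2.20903182e-03 -3.57272715e-01] [0.59371589 1.20294715 0.01656641] 0.05165192418283629
```

View pics/wrist3.png

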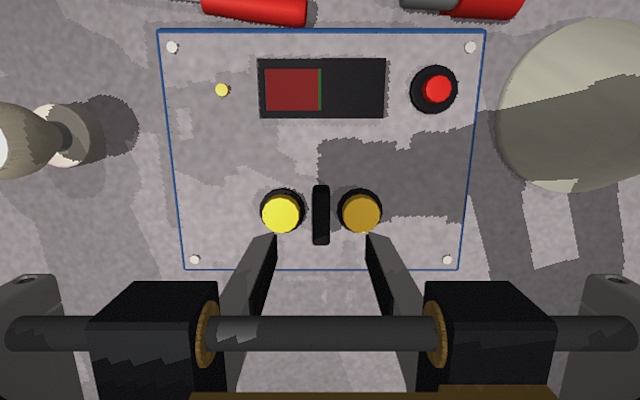

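View pics/side3c.png

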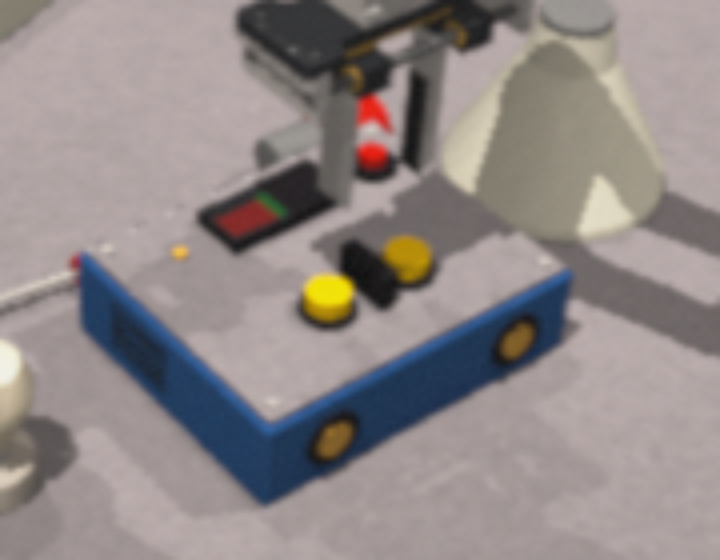

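Run:
```python
from h import *
o=robot.get_obs();p=o['tool_pos'];y=np.array([.35,.937,0]);x=np.array([.937,-.35,0])
for s in (1,-1):
  q=p+s*.032*y
  print('wrist',proj('wrist3',q),'sidecrop',(proj('side3',q)-[270,160])*4, 'cap now', proj('wrist3',np.r_[q[:2],.088]),(proj('side3',np.r_[q[:2],.088])-[270,160])*4)
for P in [(280.4,213.5),(360.9,213.6)]: print(atz('wrist3',*P,.088))
L=[('wrist3',280.4,213.5),('wrist2',283.4,194.6),('wrist1',219.8,163.3)];R=[('wrist3',360.9,213.6),('wrist2',347.5,194.7),('wrist1',275,163.5)]
print(tri(L),tri(R))
m=(atz('wrist3',280.4,213.5,.088)+atz('wrist3',360.9,213.6,.088))/2;print(m,(m-p)@x,(m-p)@y)
```

```text
wrist [274.61106452 226.20693829] sidecrop [327.94821331 248.13027523] cap now [279.61494306 214.25398932] [325.10750393 283.84004361]
wrist [366.34168105 226.30576729] sidecrop [407.66238438 209.52190828] cap now [361.41427118 214.34310677] [403.78221432 244.93490587]
[0.48793892 0.07524045 0.088     ]
[0.4658988  0.01626443 0.088     ]
(array([0.48670757, 0.07634199, 0.08427742]), [np.float64(0.00041311917959021356), np.float64(0.0002971537063222475), np.float64(0.00021461668082727712)]) (array([0.46415388, 0.01637763, 0.08373856]), [np.float64(0.0003769580912418081), np.float64(0.0003195817606649189), np.float64(0.00012828407862262623)])
[0.47691886 0.04575244 0.088     ] 0.0006117354666957417 -0.000105483470476622
```

The fingertips look higher in both views than the reported TCP predicts (side crop tip at (338,205) against predicted (328,248)). I'll measure the tips before descending.

Run:
```python
from h import *
p=np.load('pics/wrist3.npz')['p'];cv2.imwrite('pics/w3c.png',cv2.resize(cv2.cvtColor(p[180:310,210:430],cv2.COLOR_RGB2BGR),None,fx=3.6,fy=3.6,interpolation=cv2.INTER_CUBIC))
p=np.load('pics/side3.npz')['p'];cv2.imwrite('pics/s3c.png',cv2.resize(cv2.cvtColor(p[150:250,320:420],cv2.COLOR_RGB2BGR),None,fx=6,fy=6,interpolation=cv2.INTER_CUBIC))
```

```text
(no output)
```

View pics/w3c.png

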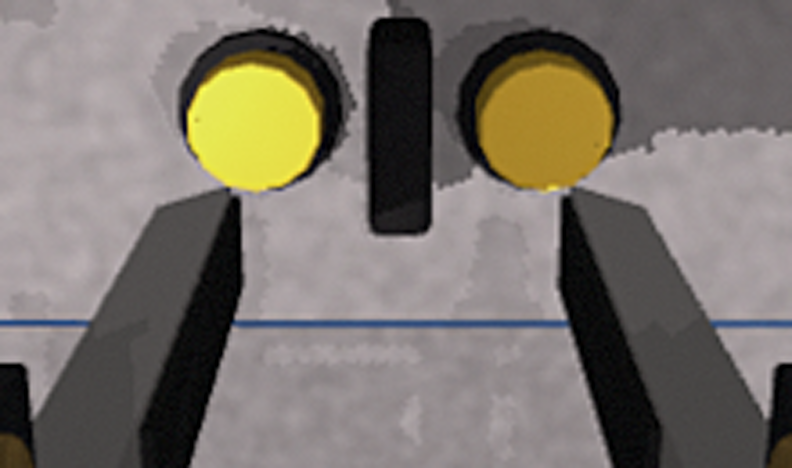

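View pics/s3c.png

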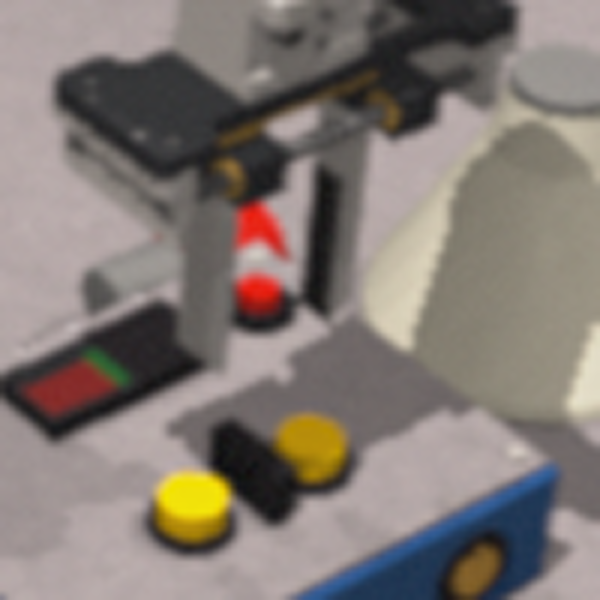

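Run:
```python
from h import *
o=robot.get_obs();p=o['tool_pos'];y=np.array([.35,.937,0]);x=np.array([.937,-.35,0])
for O in ([('wrist3',253.6,237.8),('side3',350,208.3)],[('wrist3',275.3,232.8),('side3',350,208.3)]):
  X,r=tri(O);print(X,r,(X-p)@x,(X-p)@y,X[2]-p[2])
for dz in (0,.01,.02,.03,.04):
  q=p+[0,0,dz]; print(dz,[proj(c,q+.008*s*x+w*y).round(1).tolist() for c,s,w in (('wrist3',1,.026),('wrist3',1,.0383),('side3',1,.0383),('side3',-1,.0383))])
```

```text
[0.49545071 0.07887134 0.15752794] [np.float64(0.0010348922898475426), np.float64(0.0010348922898474509)] 0.006384462609310342 0.037413067827907855 0.040852455745725866
[0.4957116  0.06968231 0.15157646] [np.float64(0.002999609658305452), np.float64(0.0029996096583055727)] 0.009845082655028042 0.02889426181816599 0.03490097916003394
0 [[282.9, 215.2], [265.1, 215.2], [347.9, 221.3], [352.1, 224.8]]
0.01 [[281.2, 219.7], [262.6, 219.7], [348.1, 218.1], [352.3, 221.6]]
0.02 [[279.3, 224.5], [259.9, 224.5], [348.3, 214.9], [352.6, 218.4]]
0.03 [[277.3, 229.9], [256.9, 229.8], [348.6, 211.6], [352.9, 215.1]]
0.04 [[275.1, 235.7], [253.6, 235.7], [348.8, 208.4], [353.1, 211.8]]
```

Both views put the real fingertips roughly 35 mm above the reported TCP, with chamfered outer corners, so the inner edges will make contact. I'll widen to about 61 mm, which puts the inner edges near the cap centres. Then I'll descend in small steps, watching the force.

servo_tool(rows=[[[0, 0, 0.04], 0], [[0, 0, 0.08], 0], [[0, 0, 0.12], 0], [[0, 0, 0.16], 0], [[0, 0, 0.2], 0], [[0, 0, 0.24], 0], [[0, 0, 0.26], 0], [[0, 0, 0.28], 0], [[0, 0, 0.28], 0], [[0, 0, 0.28], 0]], grip=-0.3)

```text
time: 5.32
tool_pos: [0.4756, 0.0461, 0.093]
ee_rot: [3.141, -0.0, -0.357]
wrist_force: [-0.1, -0.8, -0.1]
width: 0.061
```

servo_tool(rows=[[[0, 0, 0.02], 0], [[0, 0, 0.04], 0], [[0, 0, 0.06], 0], [[0, 0, 0.06], 0]])

```text
time: 5.65
tool_pos: [0.4753, 0.0461, 0.0878]
ee_rot: [3.141, 0.001, -0.357]
wrist_force: [-0.4, 0.4, 0.8]
width: 0.0611
```

Run:
```python
from h import *
s=snap('wrist','wrist4'); print(yellow('wrist4')); s=snap('side','side4')
a=cv2.resize(cv2.cvtColor(s['pixels'][150:250,320:420],cv2.COLOR_RGB2BGR),None,fx=4,fy=4,interpolation=cv2.INTER_CUBIC)
p=np.load('pics/wrist4.npz')['p'];b=cv2.resize(cv2.cvtColor(p[150:350,220:420],cv2.COLOR_RGB2BGR),(400,400),interpolation=cv2.INTER_CUBIC)
cv2.imwrite('pics/c4.png',np.hstack([a,b]));o=robot.get_obs(); print(o['time'],o['tool_pos'],o['ee_rot'],o['wrist_force'],o['width'])
```

```text
[([201, 78, 15, 15, 73], [209.3, 82.7]), ([254, 203, 43, 43, 1349], [276.0, 222.9]), ([345, 202, 42, 44, 1322], [364.6, 223.1])]
5.75 [0.47547057 0.04610032 0.08814379] [ 3.14142164e+00  1.52049934e-04 -3.57243982e-01] [-0.10975863  0.46343705  0.15537494] 0.061214358113479736
```

View pics/c4.png

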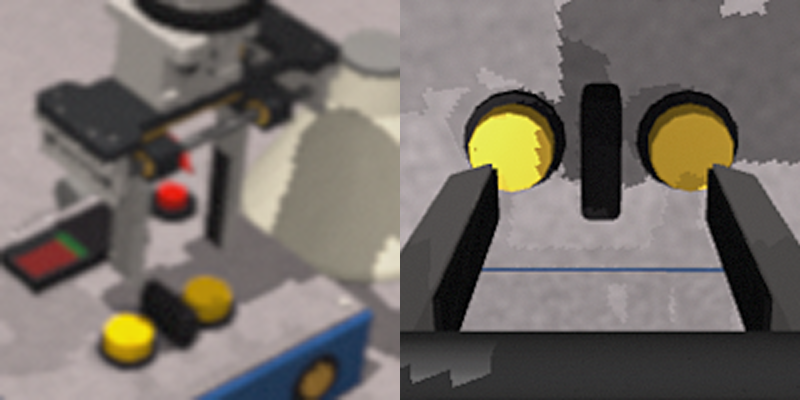

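No contact and the tips are still clearly above the caps, which confirms the roughly 35 mm offset. I'll keep going down in guarded steps.

servo_tool(rows=[[[0, 0, 0.04], 0], [[0, 0, 0.08], 0], [[0, 0, 0.12], 0], [[0, 0, 0.16], 0], [[0, 0, 0.2], 0], [[0, 0, 0.22], 0], [[0, 0, 0.22], 0], [[0, 0, 0.22], 0]])

```text
time: 6.42
tool_pos: [0.4755, 0.0461, 0.0705]
ee_rot: [3.141, 0.0, -0.357]
wrist_force: [-0.4, -0.4, 1.1]
width: 0.0614
```

Run:
```python
from h import *
s=snap('wrist','wrist5'); print(yellow('wrist5')); s=snap('side','side5')
a=cv2.resize(cv2.cvtColor(s['pixels'][150:250,320:420],cv2.COLOR_RGB2BGR),None,fx=4,fy=4,interpolation=cv2.INTER_CUBIC)
p=np.load('pics/wrist5.npz')['p'];b=cv2.resize(cv2.cvtColor(p[150:350,220:420],cv2.COLOR_RGB2BGR),(400,400),interpolation=cv2.INTER_CUBIC)
cv2.imwrite('pics/c5.png',np.hstack([a,b]));o=robot.get_obs(); print(o['time'],o['tool_pos'],o['ee_rot'],o['wrist_force'],o['width'])
```

```text
[([191, 75, 17, 16, 87], [200.0, 80.6]), ([249, 209, 46, 47, 1357], [274.6, 229.8]), ([347, 209, 45, 47, 1342], [366.1, 230.2])]
6.5167 [0.47573267 0.04609444 0.07086562] [-3.14153277e+00 -4.57692567e-04 -3.57237171e-01] [ 0.23842588 -0.48812905 -0.21053783] 0.06120140611097088
```

View pics/c5.png

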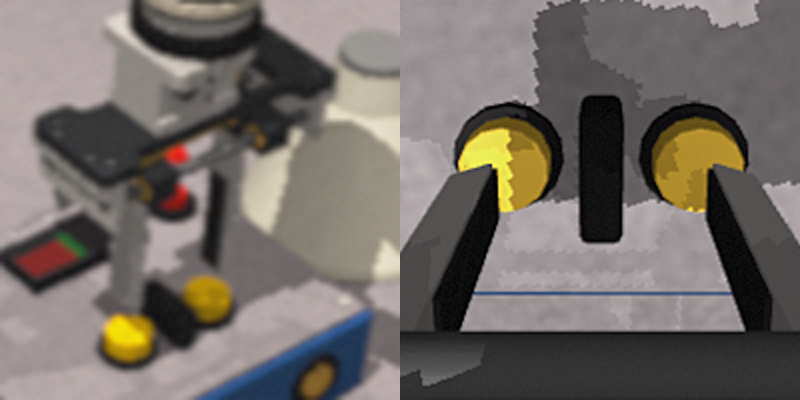

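servo_tool(rows=[[[0, 0, 0.03], 0], [[0, 0, 0.06], 0], [[0, 0, 0.09], 0], [[0, 0, 0.12], 0], [[0, 0, 0.14], 0], [[0, 0, 0.14], 0], [[0, 0, 0.14], 0]])

```text
time: 7.1
tool_pos: [0.4754, 0.0461, 0.0592]
ee_rot: [3.141, 0.0, -0.357]
wrist_force: [0.7, -0.5, -0.6]
width: 0.0612
```

servo_tool(rows=[[[0, 0, 0.02], 0], [[0, 0, 0.04], 0], [[0, 0, 0.05], 0], [[0, 0, 0.05], 0]])

```text
time: 7.43
tool_pos: [0.4753, 0.0461, 0.0552]
ee_rot: [3.141, 0.0, -0.357]
wrist_force: [-0.3, 0.2, -0.3]
width: 0.0609
```

Run:
```python
from h import *
s=snap('wrist','wrist6'); print(yellow('wrist6')); s=snap('side','side6')
a=cv2.resize(cv2.cvtColor(s['pixels'][150:250,320:420],cv2.COLOR_RGB2BGR),None,fx=4,fy=4,interpolation=cv2.INTER_CUBIC)
p=np.load('pics/wrist6.npz')['p'];b=cv2.resize(cv2.cvtColor(p[150:350,220:420],cv2.COLOR_RGB2BGR),(400,400),interpolation=cv2.INTER_CUBIC)
cv2.imwrite('pics/c6.png',np.hstack([a,b]));o=robot.get_obs(); print(o['time'],o['tool_pos'],o['ee_rot'],o['wrist_force'],o['width'])
```

```text
[([181, 71, 17, 18, 86], [190.2, 77.6]), ([244, 216, 49, 50, 1271], [273.7, 236.7]), ([349, 216, 47, 50, 1282], [366.6, 237.3])]
7.5333 [0.47552458 0.04609522 0.0554157 ] [ 3.14148609e+00  1.35674841e-05 -3.57281740e-01] [ 0.29147918  0.22164925 -1.00341862] 0.06076664706254231
```

View pics/c6.png

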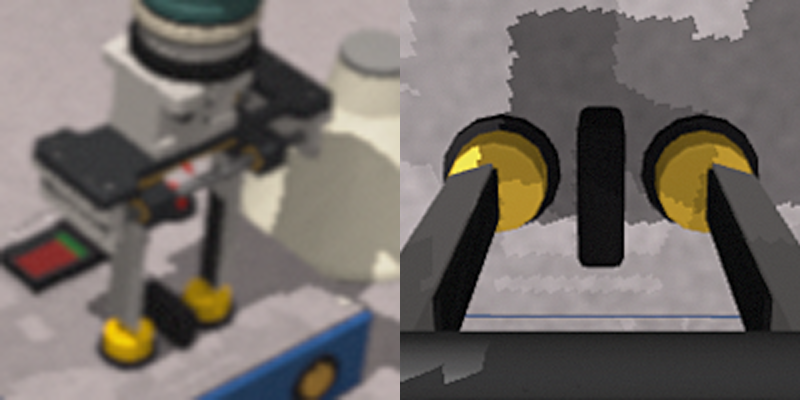

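servo_tool(rows=[[[0, 0, 0.025], 0], [[0, 0, 0.05], 0], [[0, 0, 0.05], 0]])

```text
time: 7.78
tool_pos: [0.4752, 0.0461, 0.0509]
ee_rot: [3.141, 0.001, -0.357]
wrist_force: [0.2, -0.1, 0.3]
width: 0.0609
```

servo_tool(rows=[[[0, 0, 0.025], 0], [[0, 0, 0.05], 0], [[0, 0, 0.05], 0]])

```text
time: 8.03
tool_pos: [0.4756, 0.0461, 0.048]
ee_rot: [-3.142, -0.0, -0.357]
wrist_force: [-1.4, 0.8, 7.1]
width: 0.0611
```

servo_tool(rows=[[[0, 0, 0.03], 0], [[0, 0, 0.06], 0], [[0, 0, 0.075], 0], [[0, 0, 0.075], 0], [[0, 0, 0.075], 0]])

```text
time: 8.45
tool_pos: [0.4758, 0.0461, 0.0434]
ee_rot: [-3.141, -0.001, -0.357]
wrist_force: [-4.1, -0.2, 10.4]
width: 0.0608
```

Run:
```python
from h import *
s=snap('wrist','wrist7')
p=s['pixels'];cv2.imwrite('pics/c7.png',cv2.cvtColor(p[30:350],cv2.COLOR_RGB2BGR));o=robot.get_obs(); print(o['time'],o['tool_pos'],o['ee_rot'],o['wrist_force'],o['wrist_torque'],o['width'])
```

```text
8.5 [0.47572723 0.0460943  0.04347867] [-3.14149966e+00 -8.84823472e-04 -3.57151963e-01] [-3.96785208  0.28802875 10.48739329] [0.06755847 0.88041447 0.00416813] 0.06091038955646456
```

View pics/c7.png

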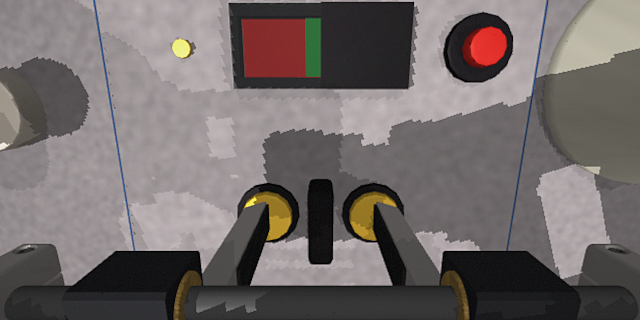

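Force is 10.5 N, which is nearly full depth. The window (x 243–321) already shows some green on its right edge. I'll press a little further and hold.

servo_tool(rows=[[[0, 0, 0.02], 0], [[0, 0, 0.035], 0], [[0, 0, 0.035], 0], [[0, 0, 0.035], 0], [[0, 0, 0.035], 0]])

```text
time: 8.92
tool_pos: [0.4758, 0.0461, 0.0421]
ee_rot: [-3.141, -0.001, -0.357]
wrist_force: [-7.5, 0.0, 15.6]
width: 0.0611
```

servo_tool(rows=[[[0, 0, 0], 0], [[0, 0, 0], 0], [[0, 0, 0], 0], [[0, 0, 0], 0], [[0, 0, 0], 0], [[0, 0, 0], 0]])

```text
time: 9.42
tool_pos: [0.4758, 0.0461, 0.0421]
ee_rot: [-3.141, -0.001, -0.357]
wrist_force: [-7.1, 0.6, 16.7]
width: 0.0612
```

Run:
```python
from h import *
s=snap('wrist','wrist8')
p=s['pixels'];cv2.imwrite('pics/c8.png',cv2.cvtColor(p[30:350],cv2.COLOR_RGB2BGR));o=robot.get_obs(); print(o['time'],o['tool_pos'],o['ee_rot'],o['wrist_force'],o['wrist_torque'],o['width'])
```

```text
9.4667 [0.47581705 0.04609833 0.04215062] [-3.14138434e+00 -1.46616366e-03 -3.57082117e-01] [-6.60972553  0.44880912 15.76692595] [-0.00850348  1.36288321  0.04779985] 0.06112456719113742
```

View pics/c8.png

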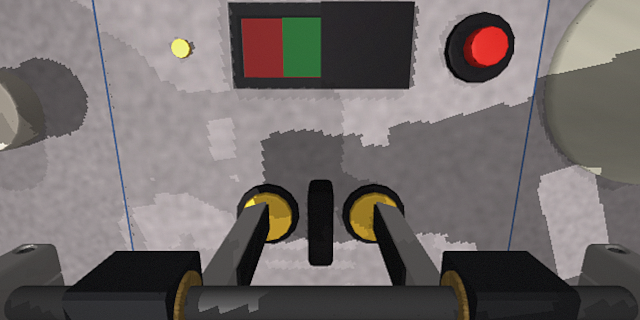

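The window is half green (boundary at x≈282) and the force is 16 N, so both buttons are fully down. Holding.

servo_tool(rows=[[[0, 0, 0], 0], [[0, 0, 0], 0], [[0, 0, 0], 0], [[0, 0, 0], 0], [[0, 0, 0], 0], [[0, 0, 0], 0], [[0, 0, 0], 0], [[0, 0, 0], 0], [[0, 0, 0], 0], [[0, 0, 0], 0], [[0, 0, 0], 0], [[0, 0, 0], 0]])

```text
time: 10.47
tool_pos: [0.4758, 0.0461, 0.0421]
ee_rot: [-3.141, -0.001, -0.357]
wrist_force: [-7.5, 0.0, 16.6]
width: 0.061
```

servo_tool(rows=[[[0, 0, 0], 0], [[0, 0, 0], 0], [[0, 0, 0], 0], [[0, 0, 0], 0], [[0, 0, 0], 0], [[0, 0, 0], 0], [[0, 0, 0], 0], [[0, 0, 0], 0], [[0, 0, 0], 0], [[0, 0, 0], 0], [[0, 0, 0], 0], [[0, 0, 0], 0]])

```text
time: 11.47
tool_pos: [0.4758, 0.0461, 0.0422]
ee_rot: [-3.141, -0.002, -0.357]
wrist_force: [-7.4, -0.2, 16.3]
width: 0.0612
```

Run:
```python
from h import *
s=snap('wrist','wrist9')
p=s['pixels'];cv2.imwrite('pics/c9.png',cv2.cvtColor(p[30:350],cv2.COLOR_RGB2BGR));o=robot.get_obs(); print(o['time'],o['tool_pos'],o['wrist_force'],o['width'])
```

```text
11.5167 [0.47582087 0.0461006  0.04215807] [-7.23116973  0.89047412 16.94615767] 0.060991173052909554
```

View pics/c9.png

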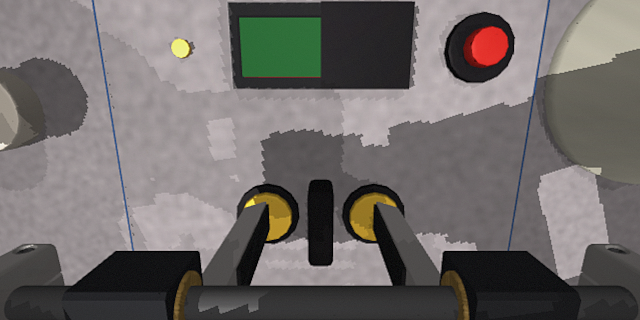

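The window is all green. I'll hold briefly for margin, then lift straight up.

servo_tool(rows=[[[0, 0, 0], 0], [[0, 0, 0], 0], [[0, 0, 0], 0], [[0, 0, 0], 0], [[0, 0, 0], 0], [[0, 0, 0], 0], [[0, 0, 0], 0], [[0, 0, 0], 0], [[0, 0, 0], 0]])

```text
time: 12.27
tool_pos: [0.4758, 0.0461, 0.0421]
ee_rot: [-3.141, -0.001, -0.357]
wrist_force: [-7.7, -0.6, 16.2]
width: 0.0611
```

servo_tool(rows=[[[0, 0, -0.05], 0], [[0, 0, -0.1], 0], [[0, 0, -0.2], 0], [[0, 0, -0.35], 0], [[0, 0, -0.5], 0], [[0, 0, -0.65], 0], [[0, 0, -0.8], 0], [[0, 0, -0.9], 0], [[0, 0, -1], 0], [[0, 0, -1], 0], [[0, 0, -1], 0], [[0, 0, -1], 0]])

```text
time: 13.27
tool_pos: [0.4751, 0.0461, 0.1181]
ee_rot: [3.141, 0.001, -0.357]
wrist_force: [-0.7, -0.7, -0.5]
width: 0.0609
```

servo_tool(rows=[[[0, 0, -0.2], 0], [[0, 0, -0.4], 0], [[0, 0, -0.6], 0], [[0, 0, -0.8], 0], [[0, 0, -0.8], 0], [[0, 0, -0.8], 0], [[0, 0, -0.8], 0], [[0, 0, -0.8], 0], [[0, 0, -0.8], 0], [[0, 0, -0.8], 0], [[0, 0, -0.8], 0], [[0, 0, -0.8], 0]])

```text
time: 14.27
tool_pos: [0.4754, 0.0461, 0.1823]
ee_rot: [3.141, 0.0, -0.357]
wrist_force: [-0.5, -0.4, -0.0]
width: 0.0609
```

Run:
```python
from h import *
s=snap('wrist','wrist10'); print(yellow('wrist10')); s=snap('side','side10'); print(yellow('side10')); snap('top','top10')
o=robot.get_obs(); print(o['time'],o['tool_pos'],o['wrist_force'],o['width'])
for f in ('side','top'):
  a=np.load(f'pics/{f}0.npz')['p'];b=np.load(f'pics/{f}10.npz')['p']
  cv2.imwrite(f'pics/d{f}.png',np.vstack([cv2.cvtColor(x[150:330,160:480],cv2.COLOR_RGB2BGR) for x in (a,b)]))
```

```text
[([237, 89, 10, 10, 83], [241.6, 93.4]), ([273, 178, 30, 31, 716], [287.9, 193.7]), ([338, 179, 30, 30, 717], [352.6, 193.7])]
[([365, 219, 13, 12, 109], [371.6, 224.2]), ([346, 229, 13, 12, 124], [351.7, 234.0])]
14.4167 [0.4755144  0.04611647 0.18262194] [ 0.2133774  -0.55796321 -0.03807139] 0.061438447763270176
```

View pics/wrist10.png

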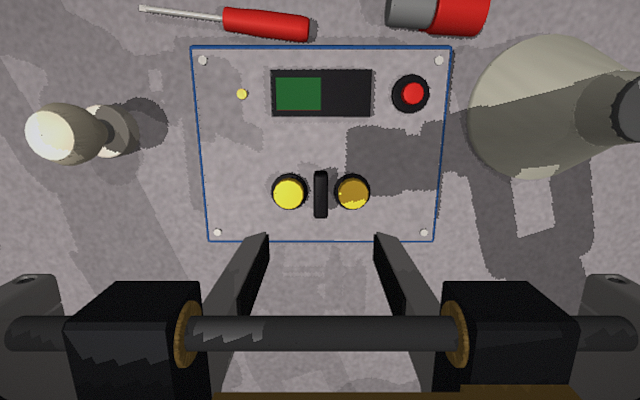

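View pics/dside.png

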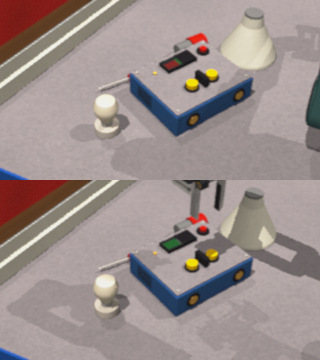

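The window stays green. Both caps are back at their starting pixels (side view (371.6,224.2) and (351.7,234.0)), and the loose things haven't moved. The arm is clear with zero force, so I'm handing in.

```bash
python3 -c "
from bench import robot
print(robot.close_job())"
```

```text
the job is handed in; nothing more can be done
None
```

The tester is reset: I pressed both yellow buttons down together until the window was completely green, then let them come up, and handed the job in at about 14.4 s. The buttons were held about 4 s at roughly 16 N in total, with the fingers set 61 mm apart either side of the rib.

**Last checks:**
- The window stayed green after release.
- Both caps were back within 0.1 px of where they started in the side view.
- The wrist force was about zero, with the gripper clear above the tester.
- The red stop button, shade, bulb, plug and driver looked unmoved in the side and wrist pictures. I saved a final top view but did not compare it.

**Disagreements:**
- **Button height:** the first estimate from the side and top cameras was about 80 mm, against the stated 88 mm. The wrist camera alone gave 84–86 mm.
- **Fingertip height:** the reported TCP was about 35 mm lower than the real fingertips. Contact came at a TCP height of about 0.050 m, not 0.088 m, so I went by the pictures and the force rather than the reported height.
- **Sideways force:** I saw about 7 N along x while holding the buttons down, probably friction at the tips. It disappeared on release.

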